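Turn over the sample bottle and weigh it

TASK

The white sample bottle with the blue cap lies in the sloped wire rest. Turn it over so that it is upside down, cap pointing down, and keep it so for at least one second to loosen what has settled in it; then set it gently upright, cap up, inside the raised ring on the balance's pan and leave it standing there. Do not lean on the balance, and leave the other loose things where they are.

Things in the scene. Friction and masses are not known exactly. Their poses are not given: they have to be found in the camera images.
- bottle: Closed white bottle, ochre band, blue screw cap, about 0.22 kg. Body 50 mm diameter from 0 to 80 mm up, shoulder, cap 41 mm diameter from 86 to 110 mm (top). Origin: centre of the underside (foot); +z runs along the bottle to the cap. At the start it lies in the rest, z axis 20 degrees above level (70 from vertical), cap end high.
- rest: Fixed wire rest: dark base 160 x 80 x 8 mm, two steel rods 8 mm thick, centres 30 mm apart, rising at 20 degrees towards its +x, orange stop 36 mm wide at the low end. Origin: centre, under the base, z up. The bottle lying on the rods against the stop has its foot centre at (-50, 0, 52) mm here, cap to +x and up; its sides are free. It may be laid back here to change grip.
- balance: Fixed white bench balance, housing 190 (x) x 170 (y) x 45 mm high, dark display on its -x face. On top a round steel pan of 96 mm diameter whose upper face is 60 mm above the bench. Origin: centre of the underside, z up.
- pan (a point): Centre of the pan's upper face, where the bottle's foot is to stand; 60 mm above the bench, z up. Around it an aluminium ring 6 mm high, 63 mm inner and 71 mm outer diameter.
- caliper: Steel caliper lying flat, 150 x 45 x 8 mm, long along its x; leave it alone. Origin: centre of its underside.
- specimen_a: Red flat dumbbell test piece, 110 x 18 x 4 mm, long along x; leave it alone. Origin: centre of its underside.
- specimen_b: Yellow flat dumbbell test piece, 110 x 18 x 4 mm, long along x; leave it alone. Origin: centre of its underside.
- scissors: Scissors with blue handles lying flat, 150 x 70 x 9 mm, long along x; leave them alone. Origin: on their underside, near the pivot.
- weight: Brass weight, 36 mm diameter, 54 mm high; leave it alone. Origin: centre of its underside.
- spare_bottle: Brown bottle with a green cap, 60 mm diameter, 130 mm high, not the one to turn; leave it alone. Origin: centre of its underside.
- wedge_grip: Black clamp block 45 x 50 x 35 mm with a steel T-handle reaching 30 mm out to its +y; leave it alone. Origin: centre of its underside.
Not all that is in view belongs to the job. Of the things like the bottle, leave any that is pink; of the rest the larger one is meant.

How it is judged:
By the outcome, as a careful person would: the job done as asked, in the order asked, and still so for the second after the job is handed in, with the robot touching nothing.
It also fails if it takes over 72 s, if anything falls off the work surface, if the arm or the gripper's body presses on something with over 40 N, if the wrist force passes 120 N, or if a joint passes its speed limit or range.

ROBOT

A 6-joint arm with a two-finger parallel gripper is mounted at the origin on the work surface. World frame = base frame: x ahead of the robot, y to its left, z up, the work surface at z = 0. Lengths are in m, angles in rad, forces in N, time in s.
With the tool pointing down it reaches from about 0.375 to 0.975 m from the base axis. Payload 3.8 kg.
Tool frame: the origin (TCP) lies midway between the tips of the shut fingers; the grasp point (between the pads) lies 19 mm behind it; z points along the fingers, y is the line along which they close (so a half turn about z gives the same grasp; the last joint's range is limited). The gripper opens to 85 mm and grips with 20 to 120 N. Pads are 22 mm wide; open, the fingers measure 114 mm over their backs; the gripper's body (76 mm by 85 mm) begins 54 mm behind the grasp point. The pads swing forward as they close: fully open they stand 13 mm farther back than shut.
Start: joints at [1.178, 0.264, 1.604, -0, 1.274, -0.037], TCP at [0.235, 0.633, 0.231] pointing down, gripper open.
Joint ranges: [-2.63, 2.63], [-0.94, 2.18], [0.31, 2.57], [-1.31, 4.45], [0, 2.66], [-2.55, 2.55]. Speed limits (rad/s): [2.57, 2.57, 3.14, 3.14, 3.14, 3.14].

INTERFACE

Orientations are given as a rotation vector (axis times angle).
In Python, from workcell import * gives the robot as it stands. The module is installed in compiled form; this text tells all that it offers.
- The arm moves only by the tool apply_moves, never from a script. Its arguments are lists of equal length, an entry for each row: "fingers": the opening, from 0 (shut) to 1 (fully open); "travel": the shift along the tool's x, y, z normalised to -1 to 1, where 1 is 0.05 m, a list of three; "rotation": the turn, a rotation vector about the tool's x, y, z normalised to -1 to 1, where 1 is 6 degrees, a list of three. In form: {"fingers": [fingers, ...], "travel": [[dx, dy, dz], ...], "rotation": [[ax, ay, az], ...]}. A call has 1 to 12 rows; each row shifts and turns the commanded pose from where the row before left it, along the tool's axes as they then stand; what a row does not reach is not made up. A row lasts 1/10 s, in which the tool goes at most 50 mm and 8.59 degrees, less where a joint would pass 70% of its speed; a pose out of reach is approached as far as the arm can. A call with a number of a shift or a turn outside -1 to 1 is refused whole. A call with a gripper value outside its range is refused whole. The fingers move at their own pace and stop on an object; "newtons" is the grip in N (left out, the last holds). Time passes only in rows, so rows that do not move let the fingers close. It gives the time, the measured TCP pose, the force, the opening and the grip force at its end, in the units of the state.
- read_state(): the state, without advancing time (a new reading comes with each control period).
- read_camera(name): name is "scene" or "side" or "wrist"; returns a dict with "image" (480x640x3 uint8, red, green, blue), "fx", "fy", "cx", "cy" (pixels), "k1" (the pictures are not rectified: a ray, as slopes to the right and down, at radius r is drawn at 1 + k1 r^2 times it, then the intrinsics apply), "extrinsics" (4x4, takes a point from world to camera coordinates). Camera axes: x right, y down, z forward; pixel columns grow to the right and rows downward; lengths in m; the calibration is good to about 2 mm. A picture is of the moment at which its call begins. There is no depth.
- finish_job(): hands the job in; it is judged then, once.
Trained networks look in the newest picture that a camera, given by its name, has taken for a name from the list of things; names that differ only in an ending like _2 or _b are one class to them, and where a whole thing is asked for, a point or a joint stands for the part that bears it (a point fixed in the world has none). Each returns a list of dicts, best first, with "p" (0 to 1); they miss things now and then, are a little off and sometimes report something else, mostly with a low value. They report only what shows in the picture. A call takes as long as a camera call. They do not tell look-alikes from the thing itself.
- regions_of(camera, name): "mask" (480x640 bool, what is visible of it) and "bbox" ([left, top, width, height] in pixels, round what is visible of it).
- tip_of(camera, name): "location" ([column, row] in pixels: a listed point, or the origin of a listed thing).
The state is a dict: "time": time; "q": joint angles; "joint_vel": joint speeds; "joint_torque": joint torques, N m; "tool_pos": TCP position; "tcp_rot": TCP orientation; "wrist_force": force on the tool from outside, world axes, zero at the start; "torque": the same for the moment, N m; "width": opening from 0.0 (shut) to 1.0 (fully open); "grip_force": force on a finger pad.
Only numpy, scipy, OpenCV 4.12 (cv2) and the standard library are available. Lean on these libraries where they do the work, as an engineer would, in place of code of your own. Each camera call takes 0.05 s, during which the arm holds its last target. There are 200 camera calls.

## Working session

There is one attempt and no reset: what is moved stays moved. The work goes in short steps, Python scripts to look and compute and a tool call to move; the robot and the scene stay as the last step left them, time stands still between calls to the robot, and variables do not carry over. Pictures are saved under pics/ and viewed, at most 10 in all, crops included, and the job is handed in when it is done.

Besides the shell and the picture viewer there is one more tool, called by a JSON object that holds its "api" and its "payload". apply_moves: Moves the arm, as the interface text tells. Scaled input: -1 to 1 covers 0.05 m each way for a shift and 6 degrees each way for a turn. Its arguments: {"type":"object","properties":{"fingers":{"type":"array","items":{"type":"number"}},"travel":{"type":"array","items":{"type":"array","items":{"type":"number"}}},"rotation":{"type":"array","items":{"type":"array","items":{"type":"number"}}},"newtons":{"type":"number"}},"required":["fingers","travel","rotation"]}

```bash
mkdir -p pics
cat > h.py <<'E'
from workcell import *
import numpy as np, cv2
from scipy.spatial.transform import Rotation as R
from scipy.optimize import least_squares
def cam(n,save=None):
    c=read_camera(n)
    if save: cv2.imwrite('pics/'+save,c['image'][:,:,::-1])
    return c
def proj(c,P):
    P=np.atleast_2d(P);E=np.array(c['extrinsics']);p=P@E[:3,:3].T+E[:3,3]
    s=p[:,:2]/p[:,2:];s=s*(1+c['k1']*(s**2).sum(1,keepdims=True))
    return s*[c['fx'],c['fy']]+[c['cx'],c['cy']]
def ray(c,uv):
    d=(np.array(uv,float)-[c['cx'],c['cy']])/[c['fx'],c['fy']];s=d.copy()
    for _ in range(20): s=d/(1+c['k1']*(s@s))
    E=np.array(c['extrinsics']);Rm=E[:3,:3]
    return -Rm.T@E[:3,3],Rm.T@np.array([s[0],s[1],1])
def atz(c,uv,z):
    o,d=ray(c,uv);return o+d*(z-o[2])/d[2]
E
python3 - <<'E'
from h import *
s=read_state();print(s)
for n in('scene','side'):
    c=cam(n,n+'0.png');print(n,np.round(ray(c,(320,240)),3))
    for t,z in(('bottle',.052),('rest',0),('balance',0),('pan',.06)):
        for r in tip_of(n,t): print(t,round(r['p'],2),np.round(r['location'],1),np.round(atz(c,r['location'],z),3))
E
```

```text
{'time': 0.0, 'q': array([ 1.17810293e+00,  2.64769540e-01,  1.60536591e+00, -2.63508024e-05,
        1.27367001e+00, -3.68927431e-02]), 'joint_vel': array([-0.00090102,  0.00040054, -0.00085716, -0.00102234, -0.00136522,
        0.00040779]), 'joint_torque': array([-1.14154056e-03, -5.15116274e+01, -3.67310965e+01,  1.05039981e-04,
        1.28384319e-02, -5.82606475e-06]), 'tool_pos': array([0.23486095, 0.63205846, 0.22995533]), 'tcp_rot': array([-0.5558556 , -3.09157059,  0.00340394]), 'wrist_force': array([0.22162663, 0.23353592, 0.34843654]), 'torque': array([-0.00535406,  0.01956581,  0.02224072]), 'grip_force': 0.0, 'width': 1.0023716224937376}
scene [[ 1.426  0.381  0.704]
 [-0.769 -0.33  -0.548]]
bottle 0.77 [474.4 242.6] [0.35  0.366 0.052]
bottle 0.64 [438.5 258.5] [0.463 0.293 0.052]
bottle 0.53 [485.1 268.2] [0.456 0.406 0.052]
rest 0.82 [429.  284.4] [0.509 0.286 0.   ]
balance 0.63 [238.7 250.4] [ 0.58  -0.225  0.   ]
pan 0.61 [234.2 233.6] [ 0.59  -0.227  0.06 ]
side [[ 0.451 -0.939  1.101]
 [ 0.062  0.673 -0.737]]
bottle 0.77 [284.3 167.7] [0.468 0.291 0.052]
bottle 0.66 [229.3 158.8] [0.321 0.342 0.052]
bottle 0.58 [264.  152.4] [0.416 0.361 0.052]
balance 0.68 [346.6 337.3] [ 0.575 -0.224  0.   ]
pan 0.82 [358.3 325. ] [ 0.596 -0.235  0.06 ]
pan 0.41 [387.8 409.5] [ 0.626 -0.431  0.06 ]
```

View pics/scene0.png

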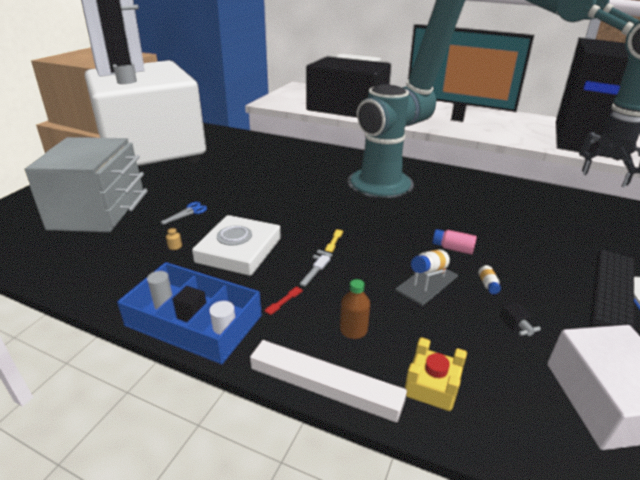

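View pics/side0.png

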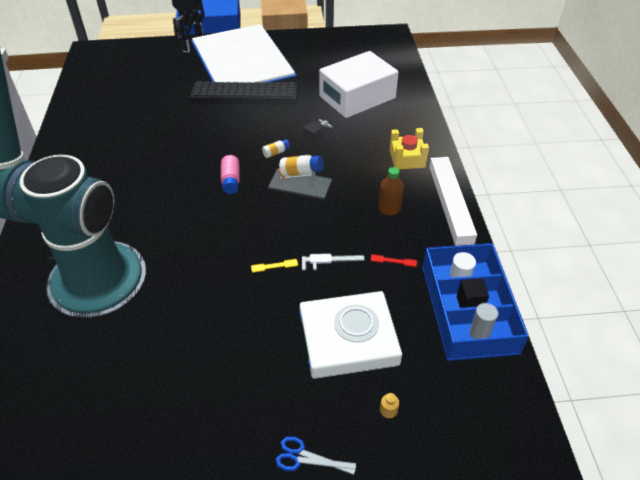

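```bash
cat >> h.py <<'E'
PR=[(0,.025),(.08,.025),(.086,.0205),(.11,.0205)]
A=np.linspace(0,2*np.pi,40)
BP=np.array([[r*np.cos(a),r*np.sin(a),z] for z,r in PR for a in A])
def hull(c,P):
    m=np.zeros((480*4,640*4),np.uint8);h=cv2.convexHull((proj(c,P)*4+1.5).round().astype(np.int32));cv2.fillConvexPoly(m,h,1);return cv2.resize(m.astype(np.float32),(640,480),interpolation=cv2.INTER_AREA)
E
python3 - <<'E'
from h import *
from scipy.optimize import minimize
cs={};ms={}
for n in('scene','side'):
    c=cs[n]=cam(n)
    for r in regions_of(n,'bottle'):
        print(n,round(r['p'],2),np.round(r['bbox']),r['mask'].sum())
        u=proj(c,[.475,.295,.07])[0]
        l,t,w,h=r['bbox']
        if abs(l+w/2-u[0])<18 and abs(t+h/2-u[1])<14: ms[n]=r['mask'].astype(np.float32)
    for r in regions_of(n,'pan'):
        m=r['mask'];v=np.argwhere(m).mean(0)[::-1];print('balancemask',n,round(r['p'],2),r['bbox'],m.sum())
print(ms.keys())
def pts(p):
    x,y,yaw=p;Rz=R.from_euler('z',yaw)
    Rb=Rz*R.from_euler('y',70,degrees=True)
    return Rb.apply(BP)+[x,y,.052]
def cost(p,ns): return sum(np.abs(hull(cs[n],pts(p))-ms[n]).sum() for n in ns)
for ns in (list(ms),)+tuple([n] for n in ms):
    best=min((minimize(cost,[.465,.292,y],args=(ns,),method='Nelder-Mead',options=dict(initial_simplex=[[.465,.292,y],[.475,.292,y],[.465,.302,y],[.465,.292,y+.15]])) for y in (-.5,0,.4,.8)),key=lambda r:r.fun)
    print(ns,best.x,best.fun)
im=cs['scene']['image'][190:320,380:550,::-1];im2=cs['side']['image'][110:220,200:360,::-1]
cv2.imwrite('pics/crop.png',np.hstack([cv2.resize(im,(400,400*130//170)),cv2.resize(im2,(400,400*130//170))]))
E
```

```text
scene 0.92 [432. 229.  42.  22.] 683
scene 0.88 [408. 252.  44.  20.] 697
scene 0.72 [478. 264.  21.  30.] 302
scene 0.41 [194. 217.  85.  57.] 3366
balancemask scene 0.69 [194.3, 215.0, 83.9, 59.1] 3379
side 0.97 [220. 154.  18.  40.] 611
side 0.56 [280. 153.  44.  24.] 739
side 0.54 [263. 139.  30.  20.] 345
balancemask side 0.89 [301.5, 292.2, 100.1, 85.8] 6607
dict_keys(['scene', 'side'])
['scene', 'side'] [ 0.46475191  0.29568567 -0.36385948] 1187.25
['scene'] [ 0.46475198  0.29527495 -0.35527013] 31.9375
['side'] [ 0.4647491   0.40312612 -1.92346562] 197.875
```

View pics/crop.png

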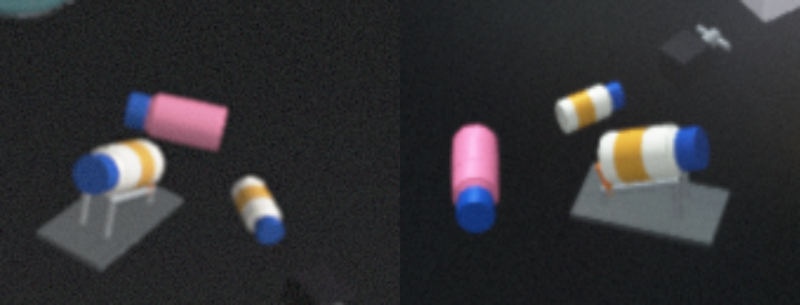

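The three look-alikes in the scene view are the pink bottle (455,241), the small white one (489,278) and the larger white one in the rest (432,262; side view 302,165). The one in the rest fits: it isn't pink, and it's the larger of the two white ones. The crop shows it on the rods with its cap up and outward. I'll start moving above it and refit its pose.

{"api": "apply_moves", "payload": {"fingers": [1,1,1,1,1,1,1,1,1,1,1,1], "travel": [[0,0,-0.7],[-0.7,-0.5,-0.3],[-0.76,-0.5,0],[-0.76,-0.5,0],[-0.76,-0.5,0],[-0.76,-0.5,0],[-0.76,-0.5,0],[-0.76,-0.5,0],[-0.76,-0.5,0],[-0.76,-0.5,0],[-0.76,-0.2,0],[0,0,0]], "rotation": [[0,0,0],[0,0,0],[0,0,0],[0,0,0],[0,0,0],[0,0,0],[0,0,0],[0,0,0],[0,0,0],[0,0,0],[0,0,0],[0,0,0]], "newtons": 40}}

```text
time: 2.0
tool_pos: [0.5099, 0.2779, 0.2815]
tcp_rot: [0.563, 3.088, -0.001]
wrist_force: [-0.9, 0.3, -0.6]
width: 0.997
grip_force: 0.0
```

```bash
cat > log.py <<'E'
import pickle,os
from workcell import read_state
def log():
    s=read_state();L=pickle.load(open('log.pkl','rb')) if os.path.exists('log.pkl') else []
    L.append((s['q'],s['tool_pos'],s['tcp_rot']));pickle.dump(L,open('log.pkl','wb'));return s
E
python3 - <<'E'
from h import *
from log import log
from scipy.optimize import minimize
s=log();print(s['time'],np.round(s['q'],3),np.round(s['tool_pos'],4),np.round(s['tcp_rot'],3))
cs={};ms={}
for n in('scene','side'):
    c=cs[n]=cam(n)
    u=proj(c,[.49,.285,.07])[0]
    d=lambda r:np.hypot(r['bbox'][0]+r['bbox'][2]/2-u[0],r['bbox'][1]+r['bbox'][3]/2-u[1])
    r=min(regions_of(n,'bottle'),key=d);ms[n]=r['mask'].astype(np.float32);print(n,d(r),r['p'],r['bbox'])
def pts(p):
    x,y,yaw=p;return (R.from_euler('z',yaw)*R.from_euler('y',70,degrees=True)).apply(BP)+[x,y,.052]
def cost(p,ns): return sum(np.abs(hull(cs[n],pts(p))-ms[n]).sum() for n in ns)
for ns in (list(ms),)+tuple([n] for n in ms):
    best=min((minimize(cost,[.465,.292,y],args=(ns,),method='Nelder-Mead',options=dict(initial_simplex=[[.465,.292,y],[.475,.292,y],[.465,.302,y],[.465,.292,y+.15]])) for y in (-.6,-.4,-.2)),key=lambda r:r.fun)
    print(ns,np.round(best.x,4),best.fun)
# pan: gradient along circles
def ring(x,y,r,z): return np.c_[x+r*np.cos(A),y+r*np.sin(A),np.full(40,z)]
from scipy.ndimage import map_coordinates
G={n:cv2.GaussianBlur(cs[n]['image'],(0,0),.8).mean(2) for n in cs}
def val(n,P):p=proj(cs[n],P);return map_coordinates(G[n],[p[:,1],p[:,0]],order=1)
def sc(p,ns):
    t=0
    for n in ns:
        for r,z in((.048,.06),(.0355,.066)):
            t+=np.abs((val(n,ring(*p,r+.003,z))-val(n,ring(*p,r-.003,z))).mean())
    return t
g=[(x,y) for x in np.arange(.57,.62,.001) for y in np.arange(-.255,-.205,.001)]
for ns in(['scene','side'],['scene'],['side']):
    v=[sc(p,ns) for p in g];i=np.argmax(v);print('pan',ns,g[i],v[i])
E
```

```text
2.0 [ 0.457  0.058  1.749 -0.002  1.333 -0.752] [0.5099 0.2779 0.2815] [ 5.630e-01  3.088e+00 -1.000e-03]
scene 4.474650305356201 0.74 [410.1, 249.3, 42.2, 22.6]
side 9.805755406205385 0.84 [279.7, 154.6, 43.5, 24.5]
['scene', 'side'] [ 0.4645  0.2938 -0.3341] 108.5
['scene'] [ 0.4646  0.295  -0.3401] 33.0
['side'] [ 0.4647  0.2935 -0.3758] 56.3125
pan ['scene', 'side'] (np.float64(0.593), np.float64(-0.22699999999999998)) 58.197009865020206
pan ['scene'] (np.float64(0.596), np.float64(-0.22399999999999998)) 33.6636162331431
pan ['side'] (np.float64(0.619), np.float64(-0.20499999999999996)) 34.763136741852534
```

{"api": "apply_moves", "payload": {"fingers": [1,1,1,1,1,1], "travel": [[0,0,-0.6],[0,0,-0.4],[0,0,0],[0,0,0],[0,0,0],[0,0,0]], "rotation": [[0,-1,0],[0,-1,0],[0,-1,0],[0,-1,0],[0,-1,0],[0,0,0]]}}

```text
time: 2.8
tool_pos: [0.501, 0.2835, 0.3292]
tcp_rot: [0.456, 2.585, -0.125]
wrist_force: [-0.7, -0.3, -0.9]
width: 1.003
grip_force: 0.0
```

```bash
python3 -c "
from log import log
s=log();print(s['time'],s['q'].round(3),s['tool_pos'].round(4),s['tcp_rot'].round(3))"
```

```text
2.8 [ 0.742 -0.137  1.934 -0.51   1.141 -0.311] [0.501  0.2835 0.3292] [ 0.456  2.585 -0.125]
```

{"api": "apply_moves", "payload": {"fingers": [1,1,1,1,1,1,1,1], "travel": [[0,0,0],[0,0,0],[0,0,0],[0,0,0],[0,0,0],[0,0,0],[0,0,0],[0,0,0]], "rotation": [[1,0,0],[1,0,0],[1,0,0],[1,0,0],[0,0,1],[0,0,1],[0,0,1],[0,0,0]]}}

```text
time: 3.6
tool_pos: [0.5045, 0.2827, 0.331]
tcp_rot: [0.984, 2.385, -0.561]
wrist_force: [0.1, 0.2, -0.2]
width: 1.002
grip_force: 0.0
```

```bash
python3 -c "
from log import log
s=log();print(s['time'],s['q'].round(3),s['tool_pos'].round(4),s['tcp_rot'].round(3))"
```

```text
3.6 [ 0.819  0.147  1.693 -0.614  1.553  0.123] [0.5045 0.2827 0.331 ] [ 0.984  2.385 -0.561]
```

{"api": "apply_moves", "payload": {"fingers": [1,1,1,1,1,1,1,1], "travel": [[0,0,0],[0,0,0],[0,0,0],[0,0,0],[0,0,0],[0,0,0],[0,0,0],[0,0,0]], "rotation": [[0,0,-1],[0,0,-1],[0,0,-1],[-1,0,0],[-1,0,0],[-1,0,0],[-1,0,0],[0,0,0]]}}

```text
time: 4.4
tool_pos: [0.5036, 0.2802, 0.3324]
tcp_rot: [0.463, 2.582, -0.122]
wrist_force: [0.2, -0.6, -0.7]
width: 0.998
grip_force: 0.0
```

```bash
cat > fit.py <<'E'
import numpy as np,pickle
from scipy.optimize import least_squares
from scipy.spatial.transform import Rotation as R
def e(a,t):return R.from_euler(a,t)
def fk(q,p):
    a0,h,L1,a3,L2,dt,l1,l2=p
    Q=e('z',q[0]);P=Q.apply([a0,l1,h])
    Q=Q*e('y',q[1]);P=P+Q.apply([0,0,L1])
    Q=Q*e('y',q[2]);P=P+Q.apply([a3,l2,L2])
    Q=Q*e('z',q[3])*e('y',q[4]);P=P+Q.apply([0,0,dt])
    return P,Q*e('z',q[5])
def load():
    return pickle.load(open('log.pkl','rb'))
def fit():
    L=load()+[(np.array([1.17810293e+00,2.64769540e-01,1.60536591,-2.6e-5,1.27367,-3.6893e-2]),np.array([.23486,.632058,.229955]),np.array([-.5558556,-3.09157,.0034]))]
    f=lambda p:np.concatenate([fk(q,p)[0]-t for q,t,_ in L]+[(p-x0)*1e-4])
    x0=np.array([0,.35,.4,0,.4,.25,.02,0])
    r=least_squares(f,x0)
    return r.x,L,f(r.x)
if __name__=='__main__':
    p,L,res=fit();print(p.round(4),np.abs(res[:-8]).max())
    for q,t,w in L: print(q.round(2),np.round((fk(q,p)[1].inv()*R.from_rotvec(w)).as_matrix(),2).tolist())
E
python3 -c "
from log import log
s=log();print(s['time'],s['q'].round(3),s['tool_pos'].round(4))"; python3 fit.py
```

```text
4.4 [ 0.733 -0.14   1.932 -0.508  1.141 -0.316] [0.5036 0.2802 0.3324]
[-0.      0.2518  0.512   0.0014  0.5662  0.3477  0.0225  0.0025] 4.144979377507241e-07
[ 0.46  0.06  1.75 -0.    1.33 -0.75] [[0.0, -1.0, -0.0], [1.0, 0.0, 0.0], [-0.0, -0.0, 1.0]]
[ 0.74 -0.14  1.93 -0.51  1.14 -0.31] [[0.0, -1.0, -0.0], [1.0, 0.0, -0.0], [0.0, -0.0, 1.0]]
[ 0.82  0.15  1.69 -0.61  1.55  0.12] [[0.0, -1.0, -0.0], [1.0, 0.0, -0.0], [0.0, -0.0, 1.0]]
[ 0.73 -0.14  1.93 -0.51  1.14 -0.32] [[-0.0, -1.0, -0.0], [1.0, -0.0, -0.0], [0.0, -0.0, 1.0]]
[ 1.18  0.26  1.61 -0.    1.27 -0.04] [[-0.0, -1.0, -0.0], [1.0, -0.0, 0.0], [-0.0, -0.0, 1.0]]
```

```bash
cat > ik.py <<'E'
import numpy as np
from scipy.spatial.transform import Rotation as R
from fit import fit,fk
P=fit()[0]
LO=np.array([-2.63,-.94,.31,-1.31,0,-2.55]);HI=np.array([2.63,2.18,2.57,4.45,2.66,2.55])
def ik(t,Q):
    h,L1,L2,dt=P[1],P[2],P[4],P[5];l=P[6]+P[7]
    c=t-dt*Q.apply([0,0,1]);r=np.hypot(*c[:2])
    q1=np.arctan2(c[1],c[0])-np.arcsin(l/r);rr=np.sqrt(r*r-l*l);z=c[2]-h;D=np.hypot(rr,z)
    cc=(D*D-L1**2-L2**2)/(2*L1*L2)
    if abs(cc)>1:return None
    q3=np.arccos(cc);q2=np.arctan2(rr,z)-np.arctan2(L2*np.sin(q3),L1+L2*np.cos(q3))
    W=(R.from_euler('z',q1)*R.from_euler('y',q2+q3)).inv()*Q*R.from_euler('z',-np.pi/2)
    q4,q5,q6=W.as_euler('ZYZ')
    if q4<-1.31:q4+=2*np.pi
    return np.array([q1,q2,q3,q4,q5,q6])
def pose(g,a,az,beta,sg,el=None):
    """bottle axis a; tool z at angle beta from axis, azimuth az (rotation about the axis); sg: sign of tool x; g grasp point"""
    ref=np.array([np.cos(az),np.sin(az),0]);u=ref-a*(ref@a);u/=np.linalg.norm(u)
    z=np.cos(beta)*a+np.sin(beta)*u
    y=np.cross(a,u)*sg
    Q=R.from_matrix(np.c_[np.cross(y,z),y,z]);return g+.019*z,Q
def ok(q,m=.05): return q is not None and (q>LO+m).all() and (q<HI-m).all()
E
python3 - <<'E'
from ik import *
d=np.deg2rad
yaw=-.35;a=np.array([np.cos(d(20))*np.cos(yaw),np.cos(d(20))*np.sin(yaw),np.sin(d(20))])
foot=np.array([.4645,.294,.052]);S=.055
pan=np.array([.593,-.228,.06+S])
for b in(80,90,100,110,120):
  for sg in(1,-1):
    # lying: u = downward perpendicular
    u=np.array([0,0,-1.])+a*a[2];u/=np.linalg.norm(u)
    z=np.cos(d(b))*a+np.sin(d(b))*u;y=np.cross(a,u)*sg;q=ik(foot+S*a+.019*z,R.from_matrix(np.c_[np.cross(y,z),y,z]))
    print('B',b,sg,'lie',None if q is None else q.round(2),ok(q))
    for nm,g,ax in(('up',pan,[0,0,1.]),('inv',[.6,.0,.35],[0,0,-1.])):
      for az in range(-180,180,30):
        q=ik(*pose(np.array(g),np.array(ax),d(az),d(b),sg))
        if ok(q) and b in(90,110):print('   ',nm,az,q.round(2))
E
```

```text
B 80 1 lie [ 0.7   0.17  2.18 -0.78  0.66  0.08] True
B 80 -1 lie [ 0.7   0.17  2.18 -0.78  0.66 -3.06] False
B 90 1 lie [ 0.61  0.18  2.12 -0.46  0.69 -0.28] True
    up -180 [-0.27  1.21  0.95 -0.46  2.5   1.2 ]
    up -150 [-0.1   1.09  1.2  -0.83  2.23  0.98]
    up -120 [ 0.04  0.93  1.55 -1.11  1.91  0.98]
    up -60 [0.07 0.63 2.28 4.27 1.47 1.36]
    up -30 [-0.28  0.58  2.5   3.38  1.51  1.56]
    up 0 [-0.78  0.59  2.44  2.36  1.49  1.65]
    up 30 [-0.95  0.67  2.15  1.66  1.54  1.89]
    up 60 [-0.91  0.82  1.78  1.23  1.77  2.08]
    up 90 [-0.78  0.99  1.4   0.94  2.07  2.15]
    up 120 [-0.62  1.15  1.08  0.64  2.37  2.06]
    up 150 [-0.45  1.24  0.9   0.14  2.57  1.69]
    inv -150 [ 0.16  0.85  1.15 -0.74  2.58 -2.23]
    inv -120 [ 0.33  0.7   1.41 -1.04  2.27 -2.4 ]
    inv -30 [ 0.41 -0.06  2.45  4.22  1.15 -2.22]
    inv 30 [-0.55 -0.06  2.45  1.95  1.24 -0.88]
    inv 60 [-0.63  0.23  2.12  1.5   1.64 -0.79]
    inv 90 [-0.54  0.49  1.75  1.21  1.98 -0.75]
    inv 120 [-0.39  0.7   1.41  0.98  2.31 -0.78]
B 90 -1 lie [ 0.61  0.18  2.12 -0.46  0.69  2.86] False

[... 1873 characters left out ...]
66  1.99 -2.12]
    up -120 [ 0.02  0.75  1.61 -0.94  1.67 -2.23]
    up 0 [-0.74  0.27  2.46  2.23  0.94 -1.23]
    up 30 [-0.92  0.43  2.18  1.5   1.21 -1.01]
    up 60 [-0.88  0.63  1.82  1.08  1.52 -0.93]
    up 90 [-0.77  0.82  1.47  0.78  1.84 -0.98]
    up 120 [-0.61  0.97  1.18  0.48  2.12 -1.15]
    up 150 [-0.44  1.06  1.02  0.1   2.28 -1.48]
    inv -30 [0.37 0.24 2.46 3.96 1.63 1.23]
    inv 30 [-0.5   0.24  2.46  2.2   1.67  1.95]
    inv 60 [-0.59  0.44  2.14  1.71  1.9   2.17]
    inv 90 [-0.51  0.63  1.79  1.42  2.17  2.33]
    inv 120 [-0.37  0.81  1.47  1.22  2.46  2.43]
B 120 1 lie [ 0.39  0.34  1.88  0.13  1.06 -0.91] True
B 120 -1 lie [0.39 0.34 1.88 0.13 1.06 2.23] True
```

```bash
cat > plan.py <<'E'
from ik import *
from log import log
d=np.deg2rad
def rows(t0,Q0,t1,Q1,N):
    rel=Q0.inv()*Q1;p=Q0.inv().apply(t1-t0);r=rel.as_rotvec()/N
    M=sum(R.from_rotvec(r*k).as_matrix() for k in range(N));t=np.linalg.solve(M,p)
    a=np.round(t/.05,2);b=np.round(np.rad2deg(r)/6,2)
    T,Q=t0,Q0;qs=[ik(T,Q)]
    for k in range(N):
        T=T+Q.apply(a*.05);Q=Q*R.from_rotvec(np.deg2rad(b*6));qs.append(ik(T,Q))
    bad=any(q is None for q in qs)
    print(N,'x',a.tolist(),b.tolist(),'ok' if not bad and all(ok(q,.02) for q in qs) else 'BAD','end',T.round(4),'z',Q.as_matrix()[:,2].round(2),'maxdq/0.1s',None if bad else np.abs(np.diff(qs,axis=0)).max(0).round(2), qs[-1].round(2))
    return T,Q
def now():
    s=log();print('t',s['time'],'F',s['wrist_force'].round(1),'w',round(s['width'],3));return s['tool_pos'],R.from_rotvec(s['tcp_rot'])
def down(x,y,z,h):  # tool down with tool x heading -h
    X=np.array([-np.cos(h),-np.sin(h),0]);Z=np.array([0,0,-1.]);return np.array([x,y,z]),R.from_matrix(np.c_[X,np.cross(Z,X),Z])
E
python3 - <<'E'
from plan import *
T,Q=now()
T,Q=rows(T,Q,*down(.55,-.2,.38,-.35),12)
from h import *
c=cam('wrist');E=np.array(c['extrinsics']);s=read_state();Rt=R.from_rotvec(s['tcp_rot'])
print('cam in tool',Rt.inv().apply(-E[:3,:3].T@E[:3,3]-s['tool_pos']).round(3),(Rt.inv().as_matrix()@E[:3,:3].T).round(2).tolist(),c['fx'])
E
```

```text
t 4.4 F [ 0.2 -0.6 -0.7] w 0.998
12 x [-0.36, -0.72, 0.02] [0.0, 0.42, -0.0] ok end [ 0.5491 -0.1973  0.3797] z [-0.  0. -1.] maxdq/0.1s [0.11 0.06 0.06 0.07 0.04 0.13] [-0.39  0.04  1.6   0.    1.51 -1.6 ]
cam in tool [ 0.074 -0.001 -0.141] [[-0.0, -0.96, -0.29], [1.0, -0.0, 0.0], [-0.0, -0.29, 0.96]] 353.7906317304177
```

{"api": "apply_moves", "payload": {"fingers": [1,1,1,1,1,1,1,1,1,1,1,1], "travel": [[-0.36,-0.72,0.02],[-0.36,-0.72,0.02],[-0.36,-0.72,0.02],[-0.36,-0.72,0.02],[-0.36,-0.72,0.02],[-0.36,-0.72,0.02],[-0.36,-0.72,0.02],[-0.36,-0.72,0.02],[-0.36,-0.72,0.02],[-0.36,-0.72,0.02],[-0.36,-0.72,0.02],[-0.36,-0.72,0.02]], "rotation": [[0,0.42,0],[0,0.42,0],[0,0.42,0],[0,0.42,0],[0,0.42,0],[0,0.42,0],[0,0.42,0],[0,0.42,0],[0,0.42,0],[0,0.42,0],[0,0.42,0],[0,0.42,0]]}}

```text
time: 5.65
tool_pos: [0.5505, -0.1973, 0.3792]
tcp_rot: [-0.552, -3.085, -0.003]
wrist_force: [0.1, -0.4, 0.5]
width: 1.002
grip_force: 0.0
```

{"api": "apply_moves", "payload": {"fingers": [1,1], "travel": [[0,0,0],[0,0,0]], "rotation": [[0,0,0],[0,0,0]]}}

```text
time: 5.85
tool_pos: [0.5504, -0.1964, 0.3778]
tcp_rot: [-0.556, -3.084, -0.003]
wrist_force: [0.4, 0.2, -1.2]
width: 0.999
grip_force: 0.0
```

Run:
```python
from plan import *
from h import *
T,Q=now();print(T.round(4))
c=cam('wrist','w1.png')
for r in tip_of('wrist','pan'): print(r['p'],r['location'],atz(c,r['location'],.06).round(4))
from scipy.ndimage import map_coordinates
G=cv2.GaussianBlur(c['image'],(0,0),1).mean(2)
def val(P):p=proj(c,P);return map_coordinates(G,[p[:,1],p[:,0]],order=1)
def ring(x,y,r,z): return np.c_[x+r*np.cos(A),y+r*np.sin(A),np.full(40,z)]
g=[(x,y) for x in np.arange(.57,.62,.001) for y in np.arange(-.255,-.205,.001)]
for rz in(((.048,.06),),((.0355,.066),),((.0315,.066),),((.048,.06),(.0355,.066))):
    v=[sum(abs((val(ring(*p,r+.0015,z))-val(ring(*p,r-.0015,z))).mean()) for r,z in rz) for p in g];i=np.argmax(v);print(rz,np.round(g[i],3),v[i])
```

```text
t 5.85 F [ 0.4  0.2 -1.2] w 0.999
[ 0.5504 -0.1964  0.3778]
((0.048, 0.06),) [ 0.593 -0.225] 31.269893766222435
((0.0355, 0.066),) [ 0.593 -0.225] 23.88297797531688
((0.0315, 0.066),) [ 0.593 -0.225] 24.53280300984043
((0.048, 0.06), (0.0355, 0.066)) [ 0.593 -0.225] 55.152871741539315
```

View pics/w1.png

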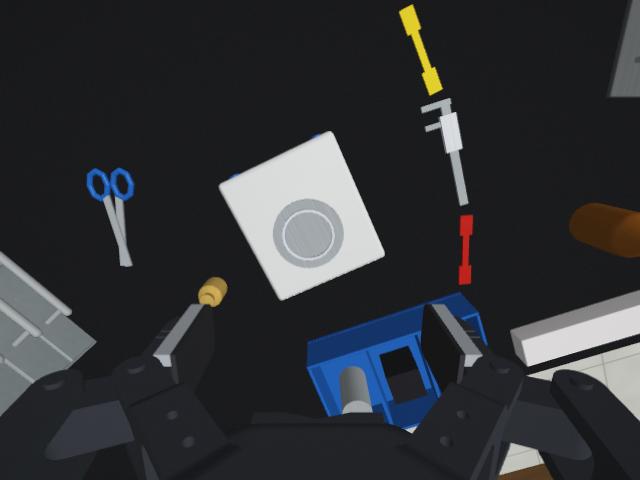

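The wrist view shows the pan and ring centred at (308,235). All three circle fits agree on (0.593, -0.225), and the fixed cameras give nearly the same. The weight is at (213,291) and the scissors at (112,210). Next I'll go back to the grasp.

Run:
```python
from plan import *
T,Q=now()
yaw=-.35;a=np.array([np.cos(d(20))*np.cos(yaw),np.cos(d(20))*np.sin(yaw),np.sin(d(20))])
g=np.array([.4645,.294,.052])+.058*a;print(g)
T,Q=rows(T,Q,*down(g[0],g[1],.20,yaw),12)
rows(T,Q,*down(g[0],g[1],g[2]-.019,yaw),6)
```

```text
t 5.95 F [-0.2 -0.8 -0.5] w 0.998
[0.51569785 0.27531132 0.07183717]
12 x [0.32, 0.72, 0.3] [0.0, -0.0, -0.0] ok end [0.5189 0.2774 0.2001] z [-0.01  0.   -1.  ] maxdq/0.1s [0.07 0.04 0.05 0.   0.03 0.07] [ 0.45  0.13  1.83  0.    1.19 -0.77]
6 x [0.01, -0.01, 0.49] [0.0, -0.01, -0.01] ok end [0.5147 0.2758 0.0531] z [ 0.  0. -1.] maxdq/0.1s [0.   0.03 0.03 0.   0.05 0.  ] [ 0.45  0.27  1.96 -0.    0.91 -0.77]
```

{"api": "apply_moves", "payload": {"fingers": [1,1,1,1,1,1,1,1,1,1,1,1], "travel": [[0.32,0.72,0.3],[0.32,0.72,0.3],[0.32,0.72,0.3],[0.32,0.72,0.3],[0.32,0.72,0.3],[0.32,0.72,0.3],[0.32,0.72,0.3],[0.32,0.72,0.3],[0.32,0.72,0.3],[0.32,0.72,0.3],[0.32,0.72,0.3],[0.32,0.72,0.3]], "rotation": [[0,0,0],[0,0,0],[0,0,0],[0,0,0],[0,0,0],[0,0,0],[0,0,0],[0,0,0],[0,0,0],[0,0,0],[0,0,0],[0,0,0]]}}

```text
time: 7.15
tool_pos: [0.5178, 0.2796, 0.2004]
tcp_rot: [-0.55, -3.09, -0.003]
wrist_force: [-0.1, -0.2, 0.6]
width: 0.995
grip_force: 0.0
```

{"api": "apply_moves", "payload": {"fingers": [1,1], "travel": [[0,0,0],[0,0,0]], "rotation": [[0,0,0],[0,0,0]]}}

```text
time: 7.35
tool_pos: [0.5178, 0.2781, 0.2]
tcp_rot: [-0.548, -3.089, 0.0]
wrist_force: [0.0, 0.5, -0.2]
width: 1.001
grip_force: 0.0
```

Run:
```python
from plan import *
T,Q=now();print(T.round(4))
yaw=-.35
rows(T,Q,*down(.5157,.2753,.053,yaw),8)
from h import *
c=cam('wrist','w2.png')
```

```text
t 7.35 F [ 0.   0.5 -0.2] w 1.001
[0.5178 0.2781 0.2   ]
8 x [0.0, -0.01, 0.37] [-0.0, -0.01, -0.0] ok end [0.5163 0.2742 0.052 ] z [ 0. -0. -1.] maxdq/0.1s [0.   0.02 0.02 0.   0.04 0.  ] [ 0.45  0.27  1.96 -0.    0.91 -0.77]
```

View pics/w2.png

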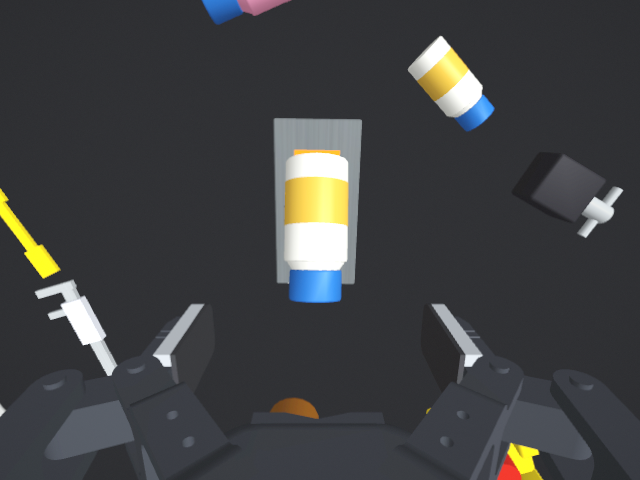

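Run:
```python
from h import *
for n in('scene','side'):
    c=cam(n);[print(n,r['p'],atz(c,r['location'],0).round(3)) for r in tip_of(n,'spare_bottle')]
```

```text
scene 0.85 [0.733 0.163 0.   ]
side 0.76 [0.74 0.17 0.  ]
```

{"api": "apply_moves", "payload": {"fingers": [1,1,1,1,1,1,1,1,1,1], "travel": [[0,-0.01,0.37],[0,-0.01,0.37],[0,-0.01,0.37],[0,-0.01,0.37],[0,-0.01,0.37],[0,-0.01,0.37],[0,0,0.37],[0,0,0.37],[0,0,0],[0,0,0]], "rotation": [[0,0,0],[0,0,0],[0,0,0],[0,0,0],[0,0,0],[0,0,0],[0,0,0],[0,0,0],[0,0,0],[0,0,0]]}}

```text
time: 8.6
tool_pos: [0.518, 0.2731, 0.0523]
tcp_rot: [-0.557, -3.087, -0.001]
wrist_force: [0.1, 0.7, 1.0]
width: 0.999
grip_force: 0.0
```

{"api": "apply_moves", "payload": {"fingers": [0.6,0.5,0.3,0.2,0.2,0.2,0.2,0.2,0.2,0.2], "travel": [[0,0,0],[0,0,0],[0,0,0],[0,0,0],[0,0,0],[0,0,0],[0,0,0],[0,0,0],[0,0,0],[0,0,0]], "rotation": [[0,0,0],[0,0,0],[0,0,0],[0,0,0],[0,0,0],[0,0,0],[0,0,0],[0,0,0],[0,0,0],[0,0,0]], "newtons": 45}}

```text
time: 9.6
tool_pos: [0.5197, 0.2757, 0.0543]
tcp_rot: [-0.556, -3.092, -0.008]
wrist_force: [0.5, 4.2, 6.0]
width: 0.574
grip_force: 46.7
```

{"api": "apply_moves", "payload": {"fingers": [0.2,0.2,0.2,0.2,0.2,0.2,0.2,0.2], "travel": [[0,0,-0.2],[0,0,-0.4],[0,0,-0.6],[0,0,-0.8],[0,0,-0.8],[0,0,-0.8],[0,0,-0.4],[0,0,0]], "rotation": [[0,0,0],[0,0,0],[0,0,0],[0,0,0],[0,0,0],[0,0,0],[0,0,0],[0,0,0]]}}

```text
time: 10.4
tool_pos: [0.5202, 0.2738, 0.2561]
tcp_rot: [0.556, 3.09, 0.006]
wrist_force: [-0.3, 0.5, -2.3]
width: 0.572
grip_force: 47.1
```

Run:
```python
from plan import *
T,Q=now();print(T)
# path to inverted
az=d(60)
ti,Qi=pose(np.array([.58,.0,.38]),np.array([0,0,-1.]),az,d(110),1)
qi=ik(ti,Qi);q0=ik(T,Q);print(q0.round(2),qi.round(2))
X=(T,Q)
for f in (1/3,2/3,1):
    t1,r1=fk(q0+f*(qi-q0),P);X=rows(*X,t1,r1*R.from_euler('z',np.pi/2),12)
```

```text
t 10.4 F [-0.3  0.5 -2.3] w 0.572
[0.52019054 0.27380355 0.2561476 ]
[ 0.44  0.08  1.77  0.    1.28 -0.77] [-0.61  0.36  2.18  1.71  1.9  -0.92]
12 x [0.06, -0.11, 0.1] [-0.17, 0.52, 0.36] ok end [0.4438 0.2499 0.2073] z [-0.39  0.5  -0.78] maxdq/0.1s [0.03 0.01 0.02 0.05 0.02 0.01] [ 0.09  0.18  1.91  0.56  1.48 -0.83]
12 x [0.06, 0.07, -0.15] [-0.4, 0.49, 0.24] ok end [0.4961 0.2162 0.2889] z [-0.13  0.97 -0.22] maxdq/0.1s [0.03 0.01 0.02 0.05 0.02 0.01] [-0.26  0.27  2.04  1.14  1.7  -0.88]
12 x [0.16, 0.22, -0.31] [-0.54, 0.42, 0.01] ok end [0.5852 0.0147 0.3842] z [0.46 0.82 0.34] maxdq/0.1s [0.03 0.01 0.02 0.05 0.02 0.01] [-0.62  0.36  2.18  1.7   1.91 -0.93]
```

{"api": "apply_moves", "payload": {"fingers": [0.2,0.2,0.2], "travel": [[0,0,-0.8],[0,0,-0.8],[0,0,0]], "rotation": [[0,0,0],[0,0,0],[0,0,0]]}}

```text
time: 10.7
tool_pos: [0.5207, 0.2739, 0.3365]
tcp_rot: [0.556, 3.09, 0.007]
wrist_force: [1.4, -0.1, -2.1]
width: 0.568
grip_force: 48.3
```

Run:
```python
from plan import *
T,Q=now();print(T)
az=d(60)
ti,Qi=pose(np.array([.58,.0,.40]),np.array([0,0,-1.]),az,d(110),1)
qi=ik(ti,Qi);q0=ik(T,Q);print(q0.round(2),qi.round(2))
X=(T,Q)
for f in (1/3,2/3,1):
    t1,r1=fk(q0+f*(qi-q0),P);X=rows(*X,t1,r1*R.from_euler('z',np.pi/2),12)
```

```text
t 10.7 F [ 1.4 -0.1 -2.1] w 0.568
[0.52066678 0.27390367 0.33645444]
[ 0.44  0.05  1.66  0.    1.43 -0.77] [-0.61  0.32  2.18  1.72  1.9  -0.88]
12 x [0.05, -0.1, 0.13] [-0.19, 0.52, 0.33] ok end [0.4492 0.2558 0.2686] z [-0.38  0.51 -0.77] maxdq/0.1s [0.03 0.01 0.02 0.05 0.01 0.01] [ 0.09  0.13  1.85  0.57  1.57 -0.81]
12 x [0.02, 0.06, -0.14] [-0.41, 0.47, 0.24] ok end [0.5014 0.2133 0.3277] z [-0.14  0.97 -0.21] maxdq/0.1s [0.03 0.01 0.02 0.05 0.01 0.01] [-0.27  0.23  2.01  1.15  1.74 -0.85]
12 x [0.13, 0.21, -0.3] [-0.55, 0.4, 0.04] ok end [0.5865 0.0195 0.4073] z [0.46 0.82 0.34] maxdq/0.1s [0.03 0.01 0.02 0.05 0.01 0.  ] [-0.61  0.31  2.18  1.72  1.9  -0.88]
```

{"api": "apply_moves", "payload": {"fingers": [0.2,0.2,0.2,0.2,0.2,0.2,0.2,0.2,0.2,0.2,0.2,0.2], "travel": [[0.05,-0.1,0.13],[0.05,-0.1,0.13],[0.05,-0.1,0.13],[0.05,-0.1,0.13],[0.05,-0.1,0.13],[0.05,-0.1,0.13],[0.05,-0.1,0.13],[0.05,-0.1,0.13],[0.05,-0.1,0.13],[0.05,-0.1,0.13],[0.05,-0.1,0.13],[0.05,-0.1,0.13]], "rotation": [[-0.19,0.52,0.33],[-0.19,0.52,0.33],[-0.19,0.52,0.33],[-0.19,0.52,0.33],[-0.19,0.52,0.33],[-0.19,0.52,0.33],[-0.19,0.52,0.33],[-0.19,0.52,0.33],[-0.19,0.52,0.33],[-0.19,0.52,0.33],[-0.19,0.52,0.33],[-0.19,0.52,0.33]]}}

```text
time: 11.9
tool_pos: [0.4453, 0.2543, 0.2612]
tcp_rot: [-0.965, -2.305, -0.45]
wrist_force: [-0.1, -0.6, -3.0]
width: 0.577
grip_force: 48.1
```

{"api": "apply_moves", "payload": {"fingers": [0.2,0.2,0.2,0.2,0.2,0.2,0.2,0.2,0.2,0.2,0.2,0.2], "travel": [[0.02,0.06,-0.14],[0.02,0.06,-0.14],[0.02,0.06,-0.14],[0.02,0.06,-0.14],[0.02,0.06,-0.14],[0.02,0.06,-0.14],[0.02,0.06,-0.14],[0.02,0.06,-0.14],[0.02,0.06,-0.14],[0.02,0.06,-0.14],[0.02,0.06,-0.14],[0.02,0.06,-0.14]], "rotation": [[-0.41,0.47,0.24],[-0.41,0.47,0.24],[-0.41,0.47,0.24],[-0.41,0.47,0.24],[-0.41,0.47,0.24],[-0.41,0.47,0.24],[-0.41,0.47,0.24],[-0.41,0.47,0.24],[-0.41,0.47,0.24],[-0.41,0.47,0.24],[-0.41,0.47,0.24],[-0.41,0.47,0.24]]}}

```text
time: 13.1
tool_pos: [0.4985, 0.2125, 0.3205]
tcp_rot: [-1.194, -1.508, -1.068]
wrist_force: [0.7, 0.5, -3.0]
width: 0.57
grip_force: 48.2
```

{"api": "apply_moves", "payload": {"fingers": [0.2,0.2,0.2,0.2,0.2,0.2,0.2,0.2,0.2,0.2,0.2,0.2], "travel": [[0.13,0.21,-0.3],[0.13,0.21,-0.3],[0.13,0.21,-0.3],[0.13,0.21,-0.3],[0.13,0.21,-0.3],[0.13,0.21,-0.3],[0.13,0.21,-0.3],[0.13,0.21,-0.3],[0.13,0.21,-0.3],[0.13,0.21,-0.3],[0.13,0.21,-0.3],[0.13,0.21,-0.3]], "rotation": [[-0.55,0.4,0.04],[-0.55,0.4,0.04],[-0.55,0.4,0.04],[-0.55,0.4,0.04],[-0.55,0.4,0.04],[-0.55,0.4,0.04],[-0.55,0.4,0.04],[-0.55,0.4,0.04],[-0.55,0.4,0.04],[-0.55,0.4,0.04],[-0.55,0.4,0.04],[-0.55,0.4,0.04]]}}

```text
time: 14.3
tool_pos: [0.5849, 0.019, 0.4]
tcp_rot: [-1.262, -0.724, -1.776]
wrist_force: [-1.0, -0.2, -3.1]
width: 0.571
grip_force: 48.4
```

```bash
cat >> plan.py <<'E'
def axis(Q,b=110): return Q.apply([-np.sin(d(b)),0,np.cos(d(b))])
E
python3 - <<'E'
from plan import *
T,Q=now();print(T,Q.as_matrix().round(3).tolist())
print('axis (expected)',axis(Q).round(3))
from h import *
for n in('scene','side'):
    c=cam(n,n+'1.png');g=T-.019*Q.apply([0,0,1]);a=axis(Q)
    print(n,proj(c,[g-.058*a,g+.052*a]).round(0).tolist())
    im=c['image']
a_=[]
for n in('scene','side'):
    c=read_camera(n);u=proj(c,g)[0].astype(int);a_.append(cv2.resize(c['image'][max(0,u[1]-60):u[1]+60,max(0,u[0]-60):u[0]+60,::-1],(380,380)))
cv2.imwrite('pics/inv.png',np.hstack(a_))
E
```

```text
t 14.3 F [-1.  -0.2 -3.1] w 0.571
[0.5848615  0.0189557  0.39999609] [[-0.16, 0.867, 0.471], [-0.291, -0.498, 0.817], [0.943, -0.006, 0.332]]
axis (expected) [-0.011 -0.006 -1.   ]
scene [[317.0, 94.0], [316.0, 145.0]]
side [[340.0, 101.0], [339.0, 147.0]]
```

View pics/inv.png

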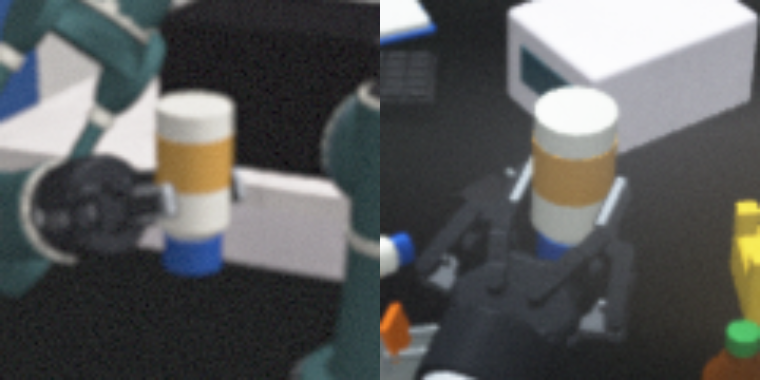

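The bottle is inverted, cap pointing straight down in both views (scene near (316,120), side near (339,125)). I'll hold it for 1.5 s.

{"api": "apply_moves", "payload": {"fingers": [0.2,0.2,0.2,0.2,0.2,0.2,0.2,0.2,0.2,0.2,0.2,0.2], "travel": [[0,0,0],[0,0,0],[0,0,0],[0,0,0],[0,0,0],[0,0,0],[0,0,0],[0,0,0],[0,0,0],[0,0,0],[0,0,0],[0,0,0]], "rotation": [[0,0,0],[0,0,0],[0,0,0],[0,0,0],[0,0,0],[0,0,0],[0,0,0],[0,0,0],[0,0,0],[0,0,0],[0,0,0],[0,0,0]]}}

```text
time: 15.7
tool_pos: [0.5852, 0.0192, 0.4029]
tcp_rot: [-1.257, -0.731, -1.778]
wrist_force: [-0.5, -0.7, -2.2]
width: 0.57
grip_force: 48.6
```

{"api": "apply_moves", "payload": {"fingers": [0.2,0.2,0.2], "travel": [[0,0,0],[0,0,0],[0,0,0]], "rotation": [[0,0,0],[0,0,0],[0,0,0]]}}

```text
time: 16.0
tool_pos: [0.5852, 0.0192, 0.403]
tcp_rot: [-1.257, -0.731, -1.778]
wrist_force: [-0.2, 0.6, -2.4]
width: 0.567
grip_force: 48.6
```

Run:
```python
from plan import *
T,Q=now();print(T)
X=(T,Q);q0=ik(T,Q)
for az in(60,75):
    print(az);X=(T,Q)
    q1=ik(*pose(np.array([.593,-.226,.06+.058+.14]),np.array([0,0,1.]),d(az),d(110),1));print(q0.round(2),q1.round(2))
    for f in (1/3,2/3,1):
        t1,r1=fk(q0+f*(q1-q0),P);X=rows(*X,t1,r1*R.from_euler('z',np.pi/2),12);print(axis(X[1]).round(2))
```

```text
t 16.0 F [-0.2  0.6 -2.4] w 0.567
[0.58518909 0.01916506 0.40296424]
60
[-0.61  0.31  2.18  1.71  1.89 -0.89] [-0.88  0.43  1.8   1.08  1.62  2.4 ]
12 x [-0.02, 0.1, -0.08] [-0.07, -0.17, 0.83] ok end [ 0.6052 -0.0374  0.356 ] z [0.47 0.88 0.12] maxdq/0.1s [0.01 0.01 0.01 0.02 0.01 0.1 ] [-0.7   0.35  2.05  1.49  1.8   0.21]
[-0.85  0.13 -0.51]
12 x [0.07, 0.09, -0.1] [-0.19, 0.0, 0.83] ok end [ 0.6132 -0.1105  0.3056] z [ 0.47  0.88 -0.11] maxdq/0.1s [0.01 0.01 0.01 0.02 0.01 0.09] [-0.79  0.39  1.92  1.29  1.71  1.31]
[-0.86  0.13  0.5 ]
12 x [0.15, 0.01, -0.13] [-0.08, 0.19, 0.84] ok end [ 0.6027 -0.2117  0.2492] z [ 0.47  0.81 -0.35] maxdq/0.1s [0.01 0.01 0.01 0.02 0.01 0.09] [-0.88  0.43  1.8   1.08  1.62  2.4 ]
[0. 0. 1.]
75
[-0.61  0.31  2.18  1.71  1.89 -0.89] [-0.83  0.55  1.62  0.95  1.8   2.37]
12 x [-0.02, 0.08, -0.08] [0.0, -0.2, 0.82] ok end [ 0.5984 -0.0334  0.3618] z [0.39 0.91 0.13] maxdq/0.1s [0.01 0.01 0.02 0.02 0.01 0.1 ] [-0.69  0.38  2.    1.45  1.86  0.2 ]
[-0.84  0.06 -0.54]
12 x [0.05, 0.1, -0.11] [-0.19, -0.07, 0.83] ok end [ 0.6046 -0.1071  0.3062] z [ 0.32  0.94 -0.1 ] maxdq/0.1s [0.01 0.01 0.02 0.02 0.01 0.09] [-0.76  0.46  1.82  1.2   1.83  1.28]
[-0.88 -0.01  0.47]
12 x [0.13, 0.04, -0.14] [-0.15, 0.15, 0.85] ok end [ 0.5952 -0.2081  0.2524] z [ 0.24  0.91 -0.34] maxdq/0.1s [0.01 0.01 0.02 0.02 0.01 0.09] [-0.83  0.54  1.63  0.95  1.8   2.37]
[ 0. -0.  1.]
```

{"api": "apply_moves", "payload": {"fingers": [0.2,0.2,0.2,0.2,0.2,0.2,0.2,0.2,0.2,0.2,0.2,0.2], "travel": [[-0.02,0.1,-0.08],[-0.02,0.1,-0.08],[-0.02,0.1,-0.08],[-0.02,0.1,-0.08],[-0.02,0.1,-0.08],[-0.02,0.1,-0.08],[-0.02,0.1,-0.08],[-0.02,0.1,-0.08],[-0.02,0.1,-0.08],[-0.02,0.1,-0.08],[-0.02,0.1,-0.08],[-0.02,0.1,-0.08]], "rotation": [[-0.07,-0.17,0.83],[-0.07,-0.17,0.83],[-0.07,-0.17,0.83],[-0.07,-0.17,0.83],[-0.07,-0.17,0.83],[-0.07,-0.17,0.83],[-0.07,-0.17,0.83],[-0.07,-0.17,0.83],[-0.07,-0.17,0.83],[-0.07,-0.17,0.83],[-0.07,-0.17,0.83],[-0.07,-0.17,0.83]]}}

```text
time: 17.2
tool_pos: [0.6051, -0.0375, 0.3557]
tcp_rot: [-1.505, -0.029, -0.825]
wrist_force: [-0.3, -0.5, -3.1]
width: 0.573
grip_force: 48.3
```

{"api": "apply_moves", "payload": {"fingers": [0.2,0.2,0.2,0.2,0.2,0.2,0.2,0.2,0.2,0.2,0.2,0.2], "travel": [[0.07,0.09,-0.1],[0.07,0.09,-0.1],[0.07,0.09,-0.1],[0.07,0.09,-0.1],[0.07,0.09,-0.1],[0.07,0.09,-0.1],[0.07,0.09,-0.1],[0.07,0.09,-0.1],[0.07,0.09,-0.1],[0.07,0.09,-0.1],[0.07,0.09,-0.1],[0.07,0.09,-0.1]], "rotation": [[-0.19,0,0.83],[-0.19,0,0.83],[-0.19,0,0.83],[-0.19,0,0.83],[-0.19,0,0.83],[-0.19,0,0.83],[-0.19,0,0.83],[-0.19,0,0.83],[-0.19,0,0.83],[-0.19,0,0.83],[-0.19,0,0.83],[-0.19,0,0.83]]}}

```text
time: 18.4
tool_pos: [0.613, -0.1106, 0.3052]
tcp_rot: [-1.469, 0.813, 0.023]
wrist_force: [-0.7, 0.5, -2.6]
width: 0.571
grip_force: 48.2
```

{"api": "apply_moves", "payload": {"fingers": [0.2,0.2,0.2,0.2,0.2,0.2,0.2,0.2,0.2,0.2,0.2,0.2], "travel": [[0.15,0.01,-0.13],[0.15,0.01,-0.13],[0.15,0.01,-0.13],[0.15,0.01,-0.13],[0.15,0.01,-0.13],[0.15,0.01,-0.13],[0.15,0.01,-0.13],[0.15,0.01,-0.13],[0.15,0.01,-0.13],[0.15,0.01,-0.13],[0.15,0.01,-0.13],[0.15,0.01,-0.13]], "rotation": [[-0.08,0.19,0.84],[-0.08,0.19,0.84],[-0.08,0.19,0.84],[-0.08,0.19,0.84],[-0.08,0.19,0.84],[-0.08,0.19,0.84],[-0.08,0.19,0.84],[-0.08,0.19,0.84],[-0.08,0.19,0.84],[-0.08,0.19,0.84],[-0.08,0.19,0.84],[-0.08,0.19,0.84]]}}

```text
time: 19.6
tool_pos: [0.6023, -0.2118, 0.2488]
tcp_rot: [-0.992, 1.724, 0.697]
wrist_force: [0.6, -0.3, -2.8]
width: 0.575
grip_force: 48.2
```

{"api": "apply_moves", "payload": {"fingers": [0.2,0.2,0.2], "travel": [[0,0,0],[0,0,0],[0,0,0]], "rotation": [[0,0,0],[0,0,0],[0,0,0]]}}

```text
time: 19.9
tool_pos: [0.6026, -0.2112, 0.2492]
tcp_rot: [-0.995, 1.719, 0.693]
wrist_force: [-0.8, -0.6, -2.3]
width: 0.568
grip_force: 48.2
```

Run:
```python
from plan import *
from h import *
T,Q=now();a=axis(Q);g=T-.019*Q.apply([0,0,1]);print(T,'axis',a.round(3),'g',g.round(4),'foot',(g-.058*a).round(4))
o=[]
for n in('scene','side'):
    c=cam(n);x=c['image'][:,:,::-1].copy();x=cv2.resize(x,None,fx=5,fy=5,interpolation=cv2.INTER_CUBIC)
    h=cv2.convexHull(((proj(c,g+R.align_vectors([a],[[0,0,1]])[0].apply(BP-[0,0,.058]))+.5)*5).astype(np.int32));cv2.polylines(x,[h],True,(0,255,0),1)
    u=(proj(c,g)[0]*5).astype(int);o.append(x[u[1]-190:u[1]+190,u[0]-190:u[0]+190])
    for r in regions_of(n,'bottle')[:4]:
        print(n,r['p'],np.round(r['bbox']),'hull',np.array(cv2.boundingRect(h))/5)
cv2.imwrite('pics/up.png',np.hstack(o))
```

```text
t 19.9 F [-0.8 -0.6 -2.3] w 0.568
[ 0.60264858 -0.21121483  0.24920113] axis [0.    0.003 1.   ] g [ 0.5937 -0.2267  0.2557] foot [ 0.5937 -0.2268  0.1977]
scene 0.91 [434. 226.  40.  27.] hull [215.2 143.4  24.   49.6]
scene 0.84 [213. 147.  29.  44.] hull [215.2 143.4  24.   49.6]
scene 0.75 [477. 264.  25.  25.] hull [215.2 143.4  24.   49.6]
side 0.9 [220. 157.  16.  38.] hull [347.2 234.4  29.   57.2]
side 0.8 [349. 238.  27.  53.] hull [347.2 234.4  29.   57.2]
side 0.55 [262. 142.  30.  15.] hull [347.2 234.4  29.   57.2]
```

View pics/up.png

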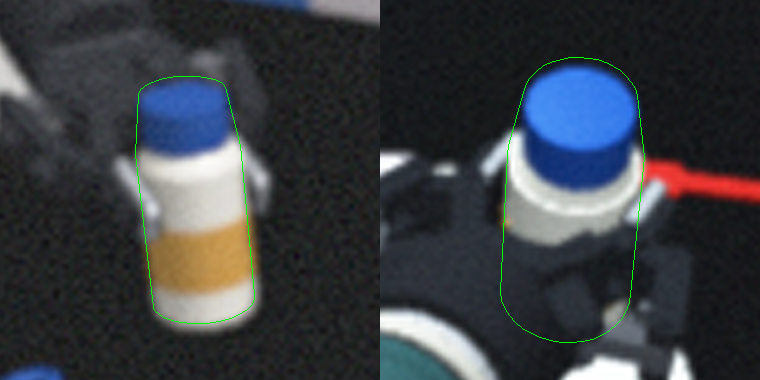

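The bottle is upright above the pan. In both views it sits about 3 mm lower than predicted, so its foot is near z 0.195, and laterally it's within about 1 mm. Next is a slow, straight descent.

Run:
```python
from plan import *
T,Q=now()
t,q=pose(np.array([.5932,-.2265,.2557-.120]),np.array([0,0,1.]),d(60),d(110),1)
rows(T,Q,t,q,10);rows(T,Q,t,Q,10)
print('1mm down',Q.inv().apply([0,0,-.001])/.05)
```

```text
t 20.1 F [-0.1 -0.3 -2.6] w 0.572
10 x [0.23, 0.0, 0.08] [0.0, -0.0, 0.0] ok end [ 0.6017 -0.2132  0.1275] z [ 0.47  0.81 -0.35] maxdq/0.1s [0.   0.02 0.   0.   0.01 0.02] [-0.88  0.6   1.82  1.07  1.53  2.23]
10 x [0.23, 0.0, 0.08] [0.0, 0.0, 0.0] ok end [ 0.6017 -0.2132  0.1275] z [ 0.47  0.81 -0.35] maxdq/0.1s [0.   0.02 0.   0.   0.01 0.02] [-0.88  0.6   1.82  1.07  1.53  2.23]
1mm down [1.87718301e-02 1.16212081e-05 6.90059857e-03]
```

{"api": "apply_moves", "payload": {"fingers": [0.2,0.2,0.2,0.2,0.2,0.2,0.2,0.2,0.2,0.2,0.2,0.2], "travel": [[0.23,0,0.08],[0.23,0,0.08],[0.23,0,0.08],[0.23,0,0.08],[0.23,0,0.08],[0.23,0,0.08],[0.23,0,0.08],[0.23,0,0.08],[0.23,0,0.08],[0.23,0,0.08],[0,0,0],[0,0,0]], "rotation": [[0,0,0],[0,0,0],[0,0,0],[0,0,0],[0,0,0],[0,0,0],[0,0,0],[0,0,0],[0,0,0],[0,0,0],[0,0,0],[0,0,0]]}}

```text
time: 21.3
tool_pos: [0.6017, -0.2135, 0.1273]
tcp_rot: [-0.994, 1.72, 0.694]
wrist_force: [0.1, -0.0, -3.9]
width: 0.572
grip_force: 48.2
```

Run:
```python
from plan import *
from h import *
T,Q=now();a=axis(Q);g=T-.019*Q.apply([0,0,1]);print('axis',a.round(3),'foot61',(g-.061*a).round(4))
o=[]
for n in('scene','side'):
    c=cam(n);x=cv2.resize(c['image'][:,:,::-1].copy(),None,fx=5,fy=5,interpolation=cv2.INTER_CUBIC)
    u=(proj(c,[.593,-.226,.1])[0]*5).astype(int);o.append(x[u[1]-190:u[1]+190,u[0]-190:u[0]+190])
cv2.imwrite('pics/pre.png',np.hstack(o))
```

```text
t 21.3 F [ 0.1 -0.  -3.9] w 0.572
axis [0.002 0.002 1.   ] foot61 [ 0.5926 -0.229   0.0728]
```

View pics/pre.png

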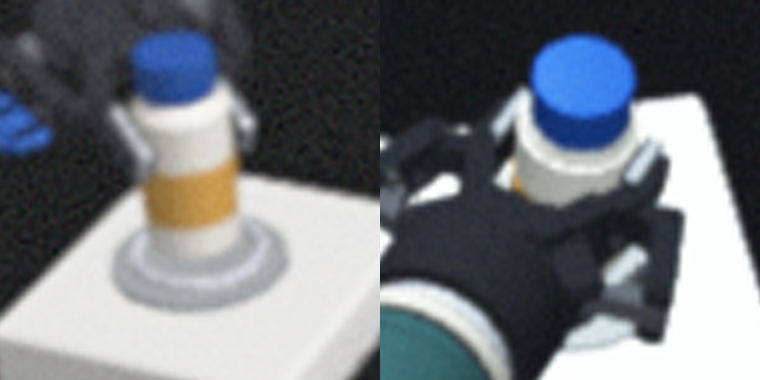

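{"api": "apply_moves", "payload": {"fingers": [0.2,0.2,0.2,0.2,0.2,0.2,0.2,0.2], "travel": [[-0.012,0.02,0.032],[0,0,0],[0.038,0,0.014],[0.038,0,0.014],[0.038,0,0.014],[0.038,0,0.014],[0.038,0,0.014],[0,0,0]], "rotation": [[0,0,0],[0,0,0],[0,0,0],[0,0,0],[0,0,0],[0,0,0],[0,0,0],[0,0,0]]}}

```text
time: 22.2
tool_pos: [0.6015, -0.2114, 0.1169]
tcp_rot: [-0.994, 1.721, 0.694]
wrist_force: [-1.2, 0.9, -3.0]
width: 0.573
grip_force: 48.2
```

{"api": "apply_moves", "payload": {"fingers": [0.2,0.2], "travel": [[0.019,0,0.007],[0,0,0]], "rotation": [[0,0,0],[0,0,0]]}}

```text
time: 22.4
tool_pos: [0.6016, -0.2115, 0.1162]
tcp_rot: [-0.995, 1.721, 0.694]
wrist_force: [0.1, -0.0, -3.4]
width: 0.571
grip_force: 48.2
```

{"api": "apply_moves", "payload": {"fingers": [0.2,0.2], "travel": [[0.019,0,0.007],[0,0,0]], "rotation": [[0,0,0],[0,0,0]]}}

```text
time: 22.6
tool_pos: [0.6016, -0.2116, 0.1153]
tcp_rot: [-0.995, 1.721, 0.694]
wrist_force: [-0.3, -0.1, -2.3]
width: 0.573
grip_force: 48.2
```

{"api": "apply_moves", "payload": {"fingers": [0.2,0.2], "travel": [[0.019,0,0.007],[0,0,0]], "rotation": [[0,0,0],[0,0,0]]}}

```text
time: 22.8
tool_pos: [0.6017, -0.2116, 0.1147]
tcp_rot: [-0.995, 1.72, 0.694]
wrist_force: [-0.0, 0.3, -0.3]
width: 0.573
grip_force: 48.4
```

{"api": "apply_moves", "payload": {"fingers": [0.2,0.2], "travel": [[0.01,0,0.004],[0,0,0]], "rotation": [[0,0,0],[0,0,0]]}}

```text
time: 23.0
tool_pos: [0.6017, -0.2116, 0.1147]
tcp_rot: [-0.995, 1.719, 0.694]
wrist_force: [-2.5, -0.6, 3.1]
width: 0.569
grip_force: 48.5
```

The foot is on the pan with only a few newtons of contact. Time to release.

{"api": "apply_moves", "payload": {"fingers": [0.6,0.63,0.66,0.7,0.75,0.8,0.9,1,1,1,1,1], "travel": [[0,0,0],[0,0,0],[0,0,0],[0,0,0],[0,0,0],[0,0,0],[0,0,0],[0,0,0],[0,0,0],[0,0,0],[0,0,0],[0,0,0]], "rotation": [[0,0,0],[0,0,0],[0,0,0],[0,0,0],[0,0,0],[0,0,0],[0,0,0],[0,0,0],[0,0,0],[0,0,0],[0,0,0],[0,0,0]]}}

```text
time: 24.2
tool_pos: [0.6016, -0.2115, 0.1138]
tcp_rot: [-0.995, 1.721, 0.694]
wrist_force: [-0.2, -0.5, -0.4]
width: 1.0
grip_force: 0.0
```

Run:
```python
from plan import *
T,Q=now();z=Q.apply([0,0,1]);t1=T-.16*z;X=rows(T,Q,t1,Q,10)
rows(*X,X[0]+[0,0,.1],Q,4)
```

```text
t 24.2 F [-0.2 -0.5 -0.4] w 1.0
10 x [-0.0, 0.0, -0.32] [0.0, 0.0, 0.0] ok end [ 0.5267 -0.3416  0.169 ] z [ 0.47  0.81 -0.35] maxdq/0.1s [0.02 0.   0.02 0.02 0.02 0.01] [-1.08  0.63  1.67  0.94  1.71  2.26]
4 x [-0.47, -0.0, -0.17] [0.0, 0.0, 0.0] ok end [ 0.5269 -0.3412  0.269 ] z [ 0.47  0.81 -0.35] maxdq/0.1s [0.   0.03 0.01 0.01 0.02 0.03] [-1.08  0.51  1.64  0.96  1.8   2.39]
```

{"api": "apply_moves", "payload": {"fingers": [1,1,1,1,1,1,1,1,1,1,1,1], "travel": [[0,0,-0.1],[0,0,-0.2],[0,0,-0.32],[0,0,-0.32],[0,0,-0.32],[0,0,-0.32],[0,0,-0.32],[0,0,-0.32],[0,0,-0.32],[0,0,-0.32],[0,0,-0.3],[0,0,0]], "rotation": [[0,0,0],[0,0,0],[0,0,0],[0,0,0],[0,0,0],[0,0,0],[0,0,0],[0,0,0],[0,0,0],[0,0,0],[0,0,0],[0,0,0]]}}

```text
time: 25.4
tool_pos: [0.5272, -0.3424, 0.1693]
tcp_rot: [-0.994, 1.721, 0.69]
wrist_force: [-0.3, 0.2, 0.3]
width: 1.004
grip_force: 0.0
```

{"api": "apply_moves", "payload": {"fingers": [1,1,1,1,1,1], "travel": [[-0.47,0,-0.17],[-0.47,0,-0.17],[-0.47,0,-0.17],[0,0,0],[0,0,0],[0,0,0]], "rotation": [[0,0,0],[0,0,0],[0,0,0],[0,0,0],[0,0,0],[0,0,0]]}}

```text
time: 26.0
tool_pos: [0.5275, -0.3389, 0.242]
tcp_rot: [-0.994, 1.721, 0.696]
wrist_force: [0.2, -0.5, -0.8]
width: 1.002
grip_force: 0.0
```

Run:
```python
from h import *
o=[]
for n in('scene','side'):
    c=cam(n);x=cv2.resize(c['image'][:,:,::-1].copy(),None,fx=4,fy=4,interpolation=cv2.INTER_CUBIC)
    u=(proj(c,[.593,-.226,.1])[0]*4).astype(int)
    for r,z in((.025,.06),(.0205,.17)):
        cv2.polylines(x,[((proj(c,np.c_[.593+r*np.cos(A),-.226+r*np.sin(A),0*A+z])+.5)*4).astype(np.int32)],True,(0,255,0),1)
    o.append(x[u[1]-190:u[1]+190,u[0]-190:u[0]+190])
cv2.imwrite('pics/fin.png',np.hstack(o))
```

```text
(no output)
```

View pics/fin.png

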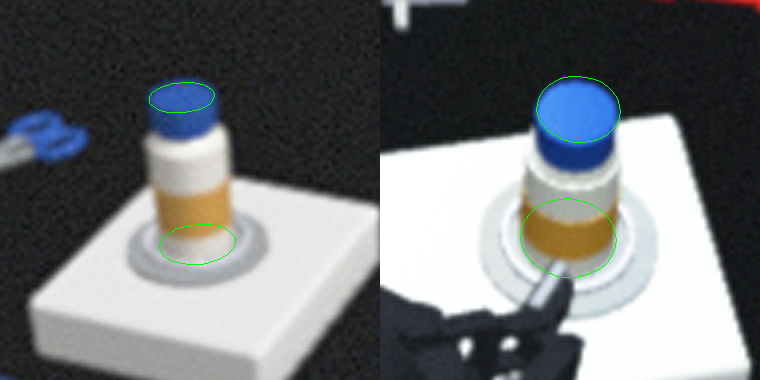

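The bottle stands upright inside the ring, within 1–2 mm of where it should be, and the gripper is clear. Handing the job in.

```bash
python3 -c "
from workcell import *
print(finish_job())"
```

```text
the job is handed in; nothing more can be done
None
```

I held the bottle upside down for about 1.5 s, set it upright inside the ring on the balance's pan, backed the gripper clear, and handed the job in at about 26 s.

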